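# Lay up the dressing tray

## Task

Lay up the dressing tray for a wound dressing: lay the three instruments straight on the tray's blue rests, one in each place and handles towards the robot, in order of use starting from the side of the tray where the kidney dish stands on the bench: first the forceps, the probe in the middle, then the spatula. On the clear floor of the tray behind them (away from the robot), stand the gallipot directly behind the forceps and the brown bottle directly behind the spatula. Set everything down without dropping it, keep the bottle upright, and leave the tape and the scissors where they are.

Things in the scene. Friction and masses are not known exactly. Their poses are not given: they have to be found in the camera images.
- forceps: Plain steel dressing forceps (tweezers) lying on the bench, two bowed arms joined at the back: 140 long, 14 wide over the parallel arms in the middle 48 mm (the place to grip), 9 high. Rigid. Origin at mid-length on the underside; x runs from the joined back end (handle, x = -70) to the tips (x = +70), z up. Starts flat with the tips pointing roughly away from the robot.
- probe: Slim steel probe: straight round handle with six blue rings, flat underneath so it does not roll, then a fine bent tip. 140 long, handle 9 wide and 9 high from x = -70 to x = +45. Origin at mid-length on the underside; x points from handle to tip, z up. Starts flat, tip roughly away from the robot.
- spatula: Ointment spatula with black handle, brass ferrule and flat steel blade. 140 long; handle 11 wide, 10 high from x = -70 to x = +20 (ferrule 12 wide at x = 14 to 26), blade 18 wide, 2 thick up to x = +70. Origin at mid-length on the underside; x points from handle to blade, z up. Starts flat, blade roughly away from the robot.
- gallipot: Small open steel cup (gallipot), 42 high, 51 across the rim, 38 across the foot. Origin at the centre of its underside, z up. Starts upright.
- bottle: Small brown (amber) glass bottle with paper label and white cap, 38 in diameter, 70 high over the cap. Origin at the centre of its underside, z up. Starts upright.
- tray: Steel tray 260 (x) by 290 (y), walls 22 high, floor top 3 up. Origin: centre of underside; x away from robot (turned up to 13 deg), y left. Blue rest bars 12 thick at x = -82 and -2, notches 42 wide at y = -60, 0, 60, their floor 10 above the bench, teeth 21. Instruments lie along x on both bars, middle at x = -42. Clear floor x = 30 to 127: cup and bottle go at x = 80, in line with the notches.
- kidney_dish: Open steel kidney dish fixed on the bench beside the tray's far corner, about 200 long in y, 100 deep in x, 38 high; at the left or the right of the tray, the scissors lying at the other side. Its side tells the first place: the notches at tray y = +60 if its origin has tray y above 0 (left), else those at -60. Origin near the middle of its floor, on the bench.
- tape: Light brown roll of tape lying flat among the things, 56 in diameter, 34 hole, 20 high. Origin at the centre of its underside. Leave alone.
- scissors: Small steel scissors lying flat beside the tray's far corner, on the side without the kidney dish, about 120 long, 55 over the two finger rings, 6 high. Origin at the pivot on the underside, x towards the blade tips. Leave alone.
Not all that is in view belongs to the job. What is shaped like the probe but red is not meant.

How it is judged:
At the end, for the whole second after the job is handed in: Forceps (dish side), probe, spatula flat on both rests, handles to the robot, within 15 mm of their notches' centre line, 20 mm along it, 0.2 rad; gallipot and bottle upright on the floor at tray x 48 to 112 mm, within 25 mm of the forceps' and spatula's lines; all released, at rest (x of forceps in the frame of tray between -0.062 and -0.022 m and z of forceps in the frame of tray between 0.004 and 0.016 m and angle between the x axis of each of forceps, probe, spatula and the x axis of tray, either way round below 0.2 rad and angle between each of forceps, probe, spatula's own z axis and vertical below 0.15 rad and x of tray in the frame of forceps above 0 m and x of probe in the frame of tray between -0.062 and -0.022 m and z of probe in the frame of tray between 0.004 and 0.016 m and x of tray in the frame of probe above 0 m and x of spatula in the frame of tray between -0.062 and -0.022 m and z of spatula in the frame of tray between 0.004 and 0.016 m and x of tray in the frame of spatula above 0 m and x of gallipot in the frame of tray between 0.048 and 0.112 m and z of each of gallipot, bottle in the frame of tray below 0.01 m and angle between each of gallipot, bottle's own z axis and vertical below 0.12 rad and x of bottle in the frame of tray between 0.048 and 0.112 m and linear speed of each of forceps, probe, spatula, gallipot, bottle below 0.02 m/s and ((y of kidney_dish in the frame of tray above 0 m and y of forceps in the frame of tray between 0.045 and 0.075 m and y of probe in the frame of tray between -0.015 and 0.015 m and y of spatula in the frame of tray between -0.075 and -0.045 m and y of gallipot in the frame of tray between 0.035 and 0.085 m and y of bottle in the frame of tray between -0.085 and -0.035 m) or (y of kidney_dish in the frame of tray below 0 m and y of forceps in the frame of tray between -0.075 and -0.045 m and y of probe in the frame of tray between -0.015 and 0.015 m and y of spatula in the frame of tray between 0.045 and 0.075 m and y of gallipot in the frame of tray between -0.085 and -0.035 m and y of bottle in the frame of tray between 0.035 and 0.085 m))); the robot touches nothing.
It fails at once if the tape or the scissors are shifted more than 20 mm (distance of any of tape, scissors from where it was at the start of the episode above 0.02 m).
It fails at once if the bottle is tipped (leans more than 35 degrees) (angle between bottle's own z axis and vertical above 0.61 rad).
It fails at once if one of the five things is dropped (in free fall at over 0.8 m/s, a drop of more than 3 cm) ((contact force between forceps and anything else below 0.01 N and linear speed of forceps above 0.8 m/s) or (contact force between probe and anything else below 0.01 N and linear speed of probe above 0.8 m/s) or (contact force between spatula and anything else below 0.01 N and linear speed of spatula above 0.8 m/s) or (contact force between gallipot and anything else below 0.01 N and linear speed of gallipot above 0.8 m/s) or (contact force between bottle and anything else below 0.01 N and linear speed of bottle above 0.8 m/s)).
It also fails if it takes over 128 s, if anything falls off the work surface, if the arm or the gripper's body presses on something with over 40 N, if the wrist force passes 120 N, or if a joint passes its speed limit or range.

## Robot

A 6-joint arm with a two-finger parallel gripper is mounted at the origin on the work surface. World frame = base frame: x ahead of the robot, y to its left, z up, the work surface at z = 0. Lengths are in m, angles in rad, forces in N, time in s.
With the tool pointing down it reaches from about 0.375 to 0.9 m from the base axis. Payload 3.1 kg.
Tool frame: the origin (TCP) lies between the finger pads; the fingertips stand 11 mm ahead of it and the grasp point (between the pads) lies 8 mm behind it; z points along the fingers, y is the line along which they close (so a half turn about z gives the same grasp; the last joint's range is limited). The gripper opens to 87 mm and grips with 3 to 60 N. Pads are 19 mm wide; open, the fingers measure 117 mm over their backs; the gripper's body (75 mm by 190 mm) begins 51 mm behind the grasp point.
Start: joints at [1.113, 0.527, 1.433, -0, 1.181, -0.178], TCP at [0.172, 0.601, 0.234] pointing down, gripper open.
Joint ranges: [-3.08, 3.08], [-0.75, 2.2], [0.22, 2.44], [-1.43, 4.57], [0, 2.65], [-2.85, 2.85]. Speed limits (rad/s): [2.79, 2.79, 3.14, 3.14, 3.14, 3.14].

## Interface

Orientations are given as a unit quaternion [x, y, z, w].
In Python, from rig import get_obs, camera, hand_in gives the robot as it stands.
- The arm moves only by the shell command python3 -m pendant 'ROWS' [FORCE]. ROWS is JSON, a list that holds one entry, the list of rows, each a list of 7 numbers: the shift along the tool's x, y, z in m, then the turn, a rotation vector about the tool's x, y, z in degrees, then the opening, from 0 (shut) to 1 (fully open). In form: [[[x, y, z, ax, ay, az, fingers], ...]]. A call has exactly 5 rows; each row shifts and turns the commanded pose from where the row before left it, along the tool's axes as they then stand; what a row does not reach is not made up. A row lasts 1/8 s, in which the tool goes at most 62.5 mm and 10.7 degrees, less where a joint would pass 70% of its speed; a pose out of reach is approached as far as the arm can. A call with a gripper value outside its range is refused whole. The fingers move at their own pace and stop on an object; FORCE is the grip in N (left out, the last holds). Time passes only in rows, so rows that do not move let the fingers close, or fill a call up. It gives the time, the measured TCP pose, the force, the opening and the grip force at its end, in the units of the state.
- get_obs(): the state, without advancing time (a new reading comes with each control period).
- camera(name): name is "side" or "top"; returns a dict with "img" (400x640x3 uint8, red, green, blue), "intrinsics" (3x3 intrinsics, pixels), "R" (3x3) and "t" (3): a world point X has camera coordinates R X + t. Camera axes: x right, y down, z forward; pixel columns grow to the right and rows downward; lengths in m; the calibration is good to about 2 mm. A picture is of the moment at which its call begins. There is no depth.
- hand_in(): hands the job in; it is judged then, once.
The state is a dict: "time": time; "q": joint angles; "joint_velocities": joint speeds; "joint_torque": joint torques, N m; "position": TCP position; "tool_rot": TCP orientation; "ft_force": force on the tool from outside, world axes, zero at the start; "moment": the same for the moment, N m; "grip_width": finger opening in m; "grip_force": force on a finger pad.
Only numpy, scipy, OpenCV 4.12 (cv2) and the standard library are available. Lean on these libraries where they do the work, as an engineer would, in place of code of your own. Each camera call takes 0.05 s, during which the arm holds its last target. There are 200 camera calls.

## Working session

There is one attempt and no reset: what is moved stays moved. The work goes in short steps, Python scripts to look and compute and a shell command to move; the robot and the scene stay as the last step left them, time stands still between calls to the robot, and variables do not carry over. Pictures are saved under pics/ and viewed, at most 14 in all, crops included, and the job is handed in when it is done.

```bash
ls; mkdir -p pics; python3 - <<'E'
from rig import get_obs,camera
import cv2,numpy as np
o=get_obs();print(o)
for n in("top","side"):
    c=camera(n);cv2.imwrite(f"pics/{n}0.png",c["img"][:,:,::-1]);np.savez(f"pics/{n}0.npz",**c)
    print(n,c["intrinsics"],c["R"],c["t"])
E
```

```text
pics
{'time': 0.0, 'q': array([ 1.11350703e+00,  5.28472325e-01,  1.43390580e+00, -1.26510560e-05,
        1.18139414e+00, -1.78485972e-01]), 'joint_velocities': array([-0.00064694, -0.00138968,  0.00106759,  0.000436  , -0.0021512 ,
        0.00025817]), 'joint_torque': array([-3.00026404e-04, -4.40048110e+01, -1.76588738e+01,  6.30615139e-02,
        5.84399840e-02, -1.90699948e-04]), 'position': array([0.17165034, 0.60022591, 0.23256672]), 'tool_rot': array([ 1.38948138e-01,  9.90299060e-01, -1.03702938e-03, -3.35073214e-04]), 'ft_force': array([-0.14845434, -0.7497803 , -0.51844875]), 'moment': array([0.01943074, 0.00798153, 0.06491254]), 'grip_force': 0.0, 'grip_width': 0.0869429136179713}
top [[430.7178806    0.         315.55134985]
 [  0.         430.7178806  186.95014358]
 [  0.           0.           1.        ]] [[ 0.00477797 -0.99982547  0.01806095]
 [-0.99605018 -0.00635976 -0.08856403]
 [ 0.08866344 -0.01756646 -0.99590673]] [-0.0138129   0.51959251  1.10849398]
side [[389.96903746   0.         318.79852009]
 [  0.         389.96903746 199.04942568]
 [  0.           0.           1.        ]] [[ 0.81320224 -0.5817265  -0.01721615]
 [-0.41935156 -0.56519147 -0.71042444]
 [ 0.4035423   0.58493836 -0.70356288]] [-0.42485134  0.23906746  1.11191277]
```

```bash
python3 - <<'E'
import cv2
i=cv2.imread("pics/top0.png");cv2.imwrite("pics/top0b.png",cv2.resize(i,(800,500),interpolation=cv2.INTER_CUBIC))
E
```

```text
(no output)
```

View pics/top0b.png

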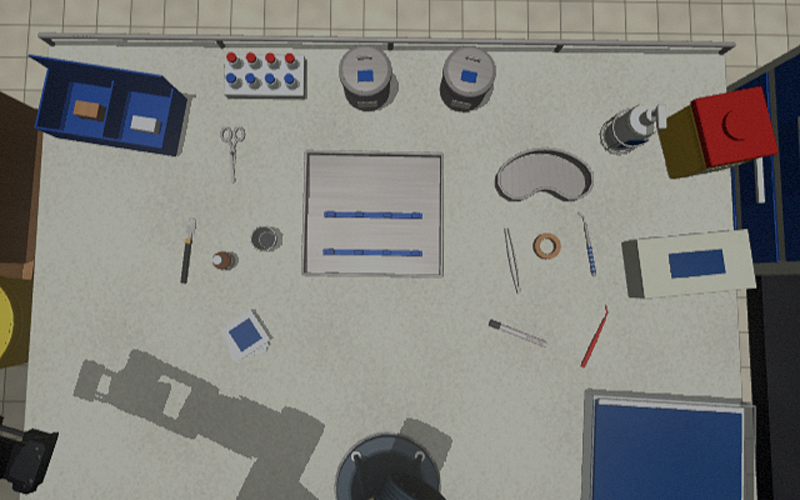

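View pics/side0.png

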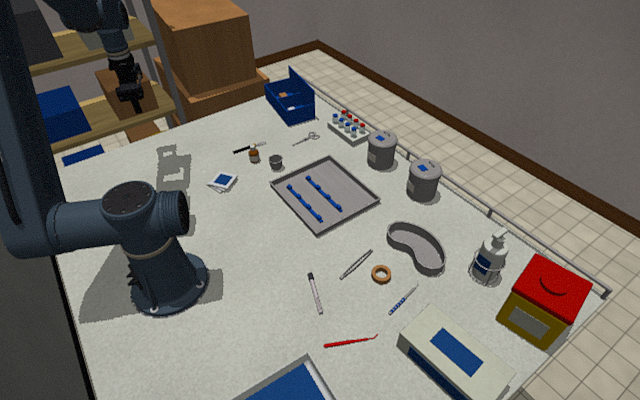

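```bash
cat > h.py <<'E'
import cv2,numpy as np
def crop(src,out,x0,y0,x1,y1,s,g=10):
    i=cv2.imread(src)[y0:y1,x0:x1];i=cv2.resize(i,None,fx=s,fy=s,interpolation=cv2.INTER_CUBIC)
    for x in range(-(-x0//g)*g,x1,g):
        p=int((x-x0+.5)*s);cv2.line(i,(p,0),(p,6),(0,0,255),1);cv2.putText(i,str(x),(p-10,16),0,.35,(0,0,200),1)
    for y in range(-(-y0//g)*g,y1,g):
        p=int((y-y0+.5)*s);cv2.line(i,(0,p),(6,p),(0,0,255),1);cv2.putText(i,str(y),(8,p+4),0,.35,(0,0,200),1)
    cv2.imwrite(out,i)
def ray(c,u,v,z):
    "pixel -> world point at height z"
    K,R,t=c["intrinsics"],c["R"],c["t"];o=-R.T@t;d=R.T@np.linalg.inv(K)@[u,v,1]
    return o+d*(z-o[2])/d[2]
def proj(c,X):
    p=c["intrinsics"]@(c["R"]@np.asarray(X,float)+c["t"]);return p[:2]/p[2]
E
python3 -c "
from h import *
crop('pics/top0.png','pics/c1.png',140,115,360,235,3.6)
crop('pics/top0.png','pics/c2.png',395,165,485,240,8)"
```

```text
(no output)
```

View pics/c1.png

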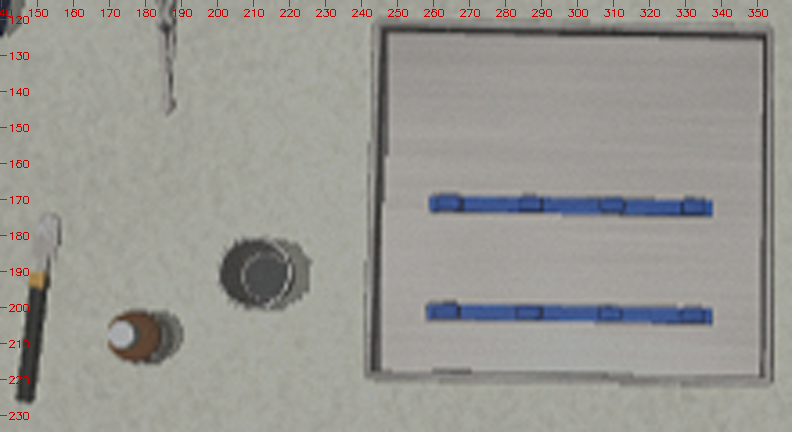

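View pics/c2.png

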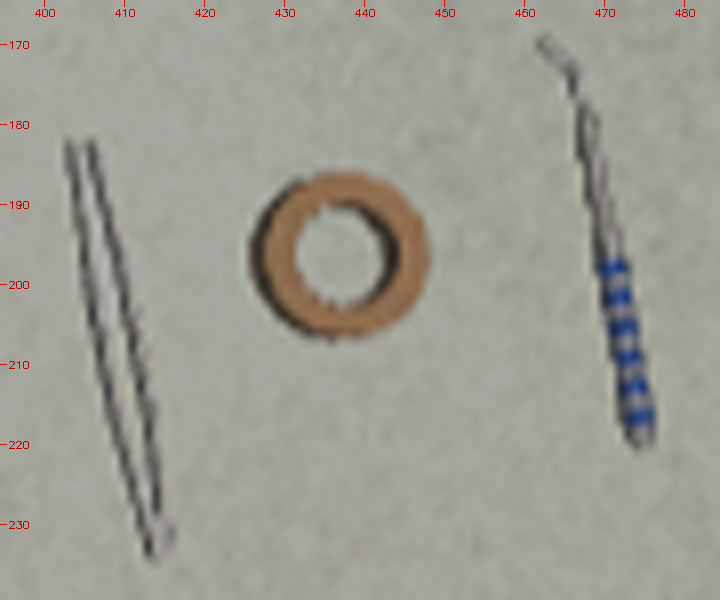

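```bash
cat >> h.py <<'E'
c0=dict(np.load('pics/top0.npz'));s0=dict(np.load('pics/side0.npz'))
E
python3 - <<'E'
from h import *
np.set_printoptions(precision=4,suppress=True)
A=lambda p:(139.5+p[0]/3.6,114.5+p[1]/3.6); B=lambda p:(394.5+p[0]/8,164.5+p[1]/8)
def seg(n,a,b,z,L,offa):
    a,b=ray(c0,*a,z),ray(c0,*b,z);d=b-a;print(n,"rear",a[:2],"front",b[:2],"len",np.linalg.norm(d),"ang",np.degrees(np.arctan2(d[1],d[0])),"mid70",(a+d/np.linalg.norm(d)*.07)[:2])
seg("spat",A((24,401)),A((49,213)),.007,0,0)
seg("forc",B((160,550)),B((80,143)),.006,0,0)
seg("probe",B((638,440)),B((592,120)),.007,0,0)
print("bottle",ray(c0,*A((122,333)),.07)); print("galli rim",ray(c0,*A((256,273)),.042),"foot",ray(c0,*A((268,276)),.002))
print("tape",ray(c0,*B((346,256)),.02))
obj=[[.13,.145],[.13,-.145],[-.13,-.145],[-.13,.145]];im=[A(p) for p in[(379,27),(772,33),(771,383),(368,377)]]
w=[ray(c0,*p,.022)[:2] for p in im]
for bx,row in((-.002,[(447,203),(531,203),(612,206),(694,206)]),(-.082,[(443,311),(529,312),(609,314),(692,315)])):
    for y,p in zip((.09,.03,-.03,-.09),row): obj.append([bx,y]);w.append(ray(c0,*A(p),.021)[:2])
obj=np.array(obj);w=np.array(w)
oc,wc=obj.mean(0),w.mean(0);H=(obj-oc).T@(w-wc);th=np.arctan2(H[0,1]-H[1,0],H[0,0]+H[1,1])
R=np.array([[np.cos(th),-np.sin(th)],[np.sin(th),np.cos(th)]]);t=wc-R@oc
print("tray",t,np.degrees(th));print((w-(obj@R.T+t))*1000)
E
```

```text
spat rear [0.4156 0.4331] front [0.5537 0.4202] len 0.13870974162589628 ang -5.323840602494159 mid70 [0.4853 0.4266]
forc rear [ 0.3995 -0.2744] front [ 0.535  -0.2496] len 0.13772969941304788 ang 10.370258834015733 mid70 [ 0.4684 -0.2618]
probe rear [ 0.4367 -0.4346] front [ 0.5438 -0.4221] len 0.10783714797385784 ang 6.679957906202743 mid70 [ 0.5062 -0.4265]
bottle [0.463  0.3441 0.07  ]
galli rim [0.5075 0.2592 0.042 ] foot [0.5085 0.2593 0.002 ]
tape [ 0.4967 -0.3341  0.02  ]
tray [0.5627 0.0349] -0.5747480701793327
[[-2.313  -0.5748]
 [-1.2668 -1.2424]
 [-0.023  -2.3125]
 [-0.0528 -0.2182]
 [-0.1648  1.0809]
 [ 0.8711 -0.3512]
 [-0.3237  0.2825]
 [ 0.7013  0.0923]
 [ 0.6715  1.9616]
 [ 0.9067 -0.5499]
 [ 0.3865  1.1888]
 [ 0.6071  0.643 ]]
```

```bash
cat > go.py <<'E'
# usage: go.py x y z yaw(direction of tool y, deg): shift from current pose, in tool axes and turn needed
import sys,numpy as np
from rig import get_obs
from scipy.spatial.transform import Rotation as R
o=get_obs();T=R.from_quat(o["tool_rot"]);y=T.as_matrix()[:,1];yaw=np.degrees(np.arctan2(y[1],y[0]))
X=np.array(list(map(float,sys.argv[1:4])));d=T.inv().apply(X-o["position"])
g=R.from_euler('z',float(sys.argv[4])-90,degrees=True)*R.from_quat([0,1,0,0])
print("t",o["time"],"pos",o["position"].round(4),"yaw",yaw.round(2),"w",round(o["grip_width"],4),"F",o["ft_force"].round(1),"gf",round(o["grip_force"],1))
print("tool shift mm",(d*1000).round(1),"rotvec deg",np.degrees((T.inv()*g).as_rotvec()).round(2))
E
python3 go.py .4813 .427 .08 84.7
```

```text
t 0.1 pos [0.1717 0.6003 0.2327] yaw 74.03 w 0.0873 F [ 0.1 -0.6  0.2] gf 0.0
tool shift mm [-345.4  -81.1  152.7] rotvec deg [ -0.11  -0.03 -10.67]
```

```bash
python3 -m pendant '[[[-0.05,-0.012,0.016,0,0,0,0.5],[-0.05,-0.012,0.016,0,0,0,0.5],[-0.05,-0.012,0.016,0,0,0,0.5],[-0.05,-0.012,0.016,0,0,0,0.5],[-0.05,-0.012,0.016,0,0,0,0.5]]]' 20
python3 -m pendant '[[[-0.05,-0.012,0.03,0,0,0,0.5],[-0.045,-0.009,0.03,0,0,0,0.5],[0,0,0.012,0,0,-5.3,0.5],[0,0,0,0,0,-5.3,0.5],[0,0,0,0,0,0,0.5]]]'
python3 go.py .4813 .427 .014 84.7
python3 - <<'E'
from rig import camera
from h import *
for n in("top","side"):
    c=camera(n);cv2.imwrite(f"pics/{n}1.png",c["img"][:,:,::-1])
    print(proj(c,[.4813,.427,.01]))
E
```

```text
time: 0.72
position: [0.3969, 0.4733, 0.1527]
tool_rot: [0.139, 0.99, -0.0, -0.0]
ft_force: [-0.1, -0.2, 0.1]
grip_width: 0.047
grip_force: 0.0
time: 1.35
position: [0.4811, 0.4276, 0.0808]
tool_rot: [0.048, 0.999, -0.0, -0.001]
ft_force: [0.2, 0.7, 0.2]
grip_width: 0.0431
grip_force: 0.0
t 1.35 pos [0.4811 0.4276 0.0808] yaw 84.54 w 0.0431 F [0.2 0.7 0.2] gf 0.0
tool shift mm [-0.3 -0.5 66.8] rotvec deg [-0.05 -0.07 -0.16]
[149.04846144 200.85227764]
[247.79091972 145.87238351]
```

```bash
python3 go.py .463 .344 .032 90
python3 -m pendant '[[[0,0,-0.05,0,0,-5.5,0.8],[0,0,0,0,0,0,0.8],[0.018,-0.042,0,0,0,0,0.8],[0,-0.042,0,0,0,0,0.8],[0,0,0,0,0,0,0.8]]]'
python3 go.py .463 .344 .032 90
```

```text
t 1.45 pos [0.4812 0.4281 0.0815] yaw 84.55 w 0.0435 F [0.2 0.2 1.1] gf 0.0
tool shift mm [ 10.2 -85.4  49.5] rotvec deg [-0.01 -0.01 -5.45]
time: 2.08
position: [0.4623, 0.3417, 0.1312]
tool_rot: [0.001, 1.0, -0.001, -0.001]
ft_force: [-0.4, 0.0, -0.9]
grip_width: 0.0691
grip_force: 0.0
t 2.075 pos [0.4623 0.3417 0.1312] yaw 89.92 w 0.0691 F [-0.4  0.  -0.9] gf 0.0
tool shift mm [-0.9  2.5 99.2] rotvec deg [-0.09 -0.14 -0.08]
```

```bash
python3 -m pendant '[[[-0.001,0.002,0.035,0,0,0,0.8],[0,0,0.035,0,0,0,0.8],[0,0,0.029,0,0,0,0.8],[0,0,0,0,0,0,0.8],[0,0,0,0,0,0,0.2]]]' 20
python3 -m pendant '[[[0,0,0,0,0,0,0.2],[0,0,0,0,0,0,0.2],[0,0,0,0,0,0,0.2],[0,0,0,0,0,0,0.2],[0,0,0,0,0,0,0.2]]]' 20
python3 go.py .6433 .0941 .12 89.4
```

```text
time: 2.7
position: [0.4651, 0.3469, 0.0331]
tool_rot: [-0.001, 1.0, 0.0, 0.001]
ft_force: [0.3, -0.1, -0.1]
grip_width: 0.065
grip_force: 0.0
time: 3.32
position: [0.4649, 0.346, 0.0333]
tool_rot: [-0.001, 1.0, 0.0, 0.0]
ft_force: [-1.0, -1.4, 6.0]
grip_width: 0.0373
grip_force: 20.0
t 3.325 pos [0.4649 0.346  0.0333] yaw 90.12 w 0.0373 F [-1.  -1.4  6. ] gf 20.0
tool shift mm [-177.9 -252.3  -86.6] rotvec deg [0.01 0.05 0.72]
```

```bash
python3 -m pendant '[[[0,0,-0.03,0,0,0,0.2],[0,0,-0.05,0,0,0,0.2],[-0.02,-0.028,-0.007,0,0,0.7,0.2],[-0.03,-0.042,0,0,0,0,0.2],[-0.03,-0.042,0,0,0,0,0.2]]]'
python3 -m pendant '[[[-0.03,-0.042,0,0,0,0,0.2],[-0.03,-0.042,0,0,0,0,0.2],[-0.025,-0.035,0,0,0,0,0.2],[-0.012,-0.021,0,0,0,0,0.2],[0,0,0,0,0,0,0.2]]]'
python3 go.py .6433 .0941 .036 89.4
```

```text
time: 3.95
position: [0.5442, 0.2327, 0.1196]
tool_rot: [0.005, 1.0, 0.0, 0.0]
ft_force: [0.8, 0.9, -0.5]
grip_width: 0.0371
grip_force: 20.0
time: 4.58
position: [0.6395, 0.0913, 0.1191]
tool_rot: [0.006, 1.0, 0.0, -0.0]
ft_force: [-0.4, 0.3, -0.7]
grip_width: 0.0376
grip_force: 20.0
t 4.575 pos [0.6395 0.0913 0.1191] yaw 89.28 w 0.0376 F [-0.4  0.3 -0.7] gf 20.0
tool shift mm [-3.8  2.8 83.1] rotvec deg [ 0.02 -0.03 -0.12]
```

```bash
python3 -m pendant '[[[-0.003,0.002,0.035,0,0,0,0.2],[0,0,0.03,0,0,0,0.2],[0,0,0.012,0,0,0,0.2],[0,0,0.003,0,0,0,0.2],[0,0,0,0,0,0,0.2]]]'
python3 go.py .6433 .0941 .036 89.4
```

```text
time: 5.2
position: [0.6427, 0.095, 0.0404]
tool_rot: [0.005, 1.0, 0.0, 0.001]
ft_force: [-0.0, 0.0, -0.9]
grip_width: 0.0373
grip_force: 20.0
t 5.2 pos [0.6427 0.095  0.0404] yaw 89.46 w 0.0373 F [-0.   0.  -0.9] gf 20.0
tool shift mm [-0.6 -0.9  4.4] rotvec deg [0.01 0.07 0.06]
```

```bash
python3 -m pendant '[[[0,0,0.002,0,0,0,0.2],[0,0,0.001,0,0,0,0.2],[0,0,0.0005,0,0,0,0.2],[0,0,0,0,0,0,0.2],[0,0,0,0,0,0,0.2]]]'
python3 -m pendant '[[[0,0,0,0,0,0,0.7],[0,0,0,0,0,0,0.7],[0,0,0,0,0,0,0.7],[0,0,0,0,0,0,0.7],[0,0,-0.02,0,0,0,0.7]]]'
python3 go.py .508 .2592 .12 90
```

```text
time: 5.82
position: [0.6425, 0.0943, 0.0363]
tool_rot: [0.005, 1.0, -0.0, 0.0]
ft_force: [-0.8, -1.0, 2.2]
grip_width: 0.0374
grip_force: 20.0
time: 6.45
position: [0.6409, 0.0945, 0.0551]
tool_rot: [0.005, 1.0, 0.0, -0.002]
ft_force: [-0.1, 0.6, -0.1]
grip_width: 0.0606
grip_force: 0.0
t 6.45 pos [0.6409 0.0945 0.0551] yaw 89.43 w 0.0606 F [-0.1  0.6 -0.1] gf 0.0
tool shift mm [134.8 163.4 -64.3] rotvec deg [ 0.01 -0.24 -0.57]
```

```bash
python3 -m pendant '[[[0,0,-0.04,0,0,0,0.9],[0,0,-0.035,0,0,-0.5,0.95],[0.033,0.041,0,0,0,0,0.95],[0.034,0.041,0,0,0,0,0.95],[0.034,0.041,0,0,0,0,0.95]]]'
python3 -m pendant '[[[0.034,0.041,0,0,0,0,0.95],[0,0,0.03,0,0,0,0.95],[0,0,0,0,0,0,0.95],[0,0,0,0,0,0,0.95],[0,0,0,0,0,0,0.95]]]'
python3 go.py .508 .2592 .031 90
python3 - <<'E'
from rig import camera
from h import *
a=[camera(n)["img"][:,:,::-1] for n in("top","side")]
cv2.imwrite("pics/t2.png",a[0]);cv2.imwrite("pics/s2.png",a[1])
crop("pics/s2.png","pics/s2c.png",220,110,420,250,4)
E
```

```text
time: 7.08
position: [0.5411, 0.2187, 0.1328]
tool_rot: [0.001, 1.0, 0.0, 0.001]
ft_force: [0.6, 0.5, -0.1]
grip_width: 0.0827
grip_force: 0.0
time: 7.7
position: [0.509, 0.2583, 0.1022]
tool_rot: [0.001, 1.0, 0.0, 0.001]
ft_force: [-0.4, 0.4, 0.2]
grip_width: 0.0824
grip_force: 0.0
t 7.7 pos [0.509  0.2583 0.1022] yaw 89.86 w 0.0824 F [-0.4  0.4  0.2] gf 0.0
tool shift mm [ 1.1  0.9 71.2] rotvec deg [ 0.04  0.13 -0.14]
```

View pics/s2c.png

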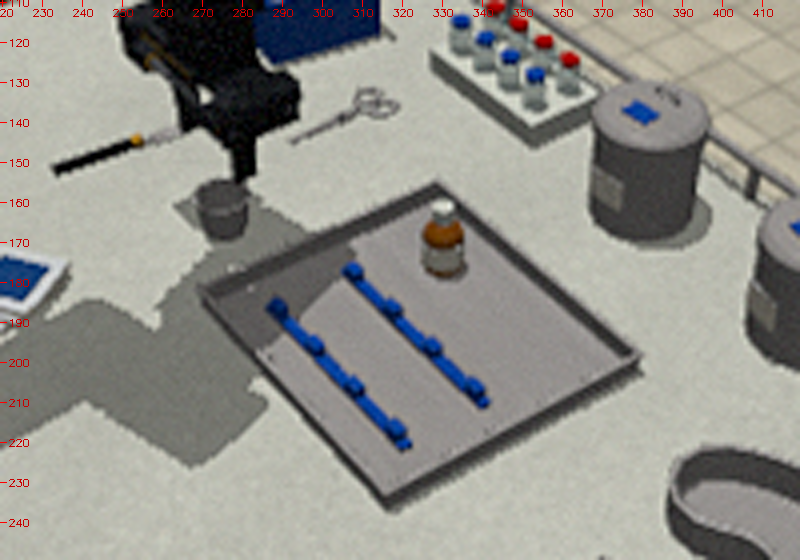

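The bottle stands upright on the clear floor (side px 330,175) and the gripper is above the gallipot (px 273,162).

```bash
python3 -m pendant '[[[0.001,0.001,0.035,0,0,0,0.95],[0,0,0.025,0,0,0,0.95],[0,0,0.009,0,0,0,0.95],[0,0,0,0,0,0,0.95],[0,0,0,0,0,0,0.3]]]' 15
python3 -m pendant '[[[0,0,0,0,0,0,0.3],[0,0,0,0,0,0,0.3],[0,0,0,0,0,0,0.3],[0,0,0,0,0,0,0.3],[0,0,0,0,0,0,0.3]]]' 15
python3 go.py .6421 -.0259 .12 89.4
```

```text
time: 8.43
position: [0.5074, 0.2598, 0.033]
tool_rot: [0.001, 1.0, 0.0, 0.001]
ft_force: [0.4, -0.7, -0.0]
grip_width: 0.078
grip_force: 0.0
time: 9.05
position: [0.5067, 0.2597, 0.0323]
tool_rot: [0.001, 1.0, 0.0, 0.0]
ft_force: [-0.1, -0.8, 2.4]
grip_width: 0.0487
grip_force: 15.0
t 9.05 pos [0.5067 0.2597 0.0323] yaw 89.93 w 0.0487 F [-0.1 -0.8  2.4] gf 15.0
tool shift mm [-135.8 -285.4  -87.6] rotvec deg [0.   0.02 0.53]
```

```bash
python3 -m pendant '[[[0,0,-0.03,0,0,0,0.3],[0,0,-0.05,0,0,0,0.3],[-0.015,-0.033,-0.012,0,0,0.5,0.3],[-0.02,-0.042,0,0,0,0,0.3],[-0.02,-0.042,0,0,0,0,0.3]]]'
python3 -m pendant '[[[-0.02,-0.042,0,0,0,0,0.3],[-0.02,-0.042,0,0,0,0,0.3],[-0.02,-0.042,0,0,0,0,0.3],[-0.02,-0.042,0,0,0,0,0.3],[0,0,0,0,0,0,0.3]]]'
python3 go.py .6421 -.0259 .036 89.4
```

```text
time: 9.68
position: [0.561, 0.1413, 0.1242]
tool_rot: [0.005, 1.0, 0.0, 0.0]
ft_force: [0.6, -0.2, -0.6]
grip_width: 0.0488
grip_force: 15.0
time: 10.3
position: [0.6408, -0.0303, 0.1237]
tool_rot: [0.007, 1.0, -0.001, 0.001]
ft_force: [-1.0, 1.0, -1.3]
grip_width: 0.0494
grip_force: 15.0
t 10.3 pos [ 0.6408 -0.0303  0.1237] yaw 89.17 w 0.0494 F [-1.   1.  -1.3] gf 15.0
tool shift mm [-1.1  4.5 87.7] rotvec deg [-0.06  0.12 -0.23]
```

```bash
python3 -m pendant '[[[-0.001,0.004,0.04,0,0,0,0.3],[0,0,0.03,0,0,0,0.3],[0,0,0.012,0,0,0,0.3],[0,0,0.003,0,0,0,0.3],[0,0,0,0,0,0,0.3]]]'
python3 go.py .6421 -.0259 .036 89.4
```

```text
time: 10.92
position: [0.6406, -0.0224, 0.0398]
tool_rot: [0.005, 1.0, -0.0, 0.001]
ft_force: [0.1, -0.2, -2.1]
grip_width: 0.049
grip_force: 15.0
t 10.925 pos [ 0.6406 -0.0224  0.0398] yaw 89.44 w 0.049 F [ 0.1 -0.2 -2.1] gf 15.0
tool shift mm [-1.5 -3.5  3.8] rotvec deg [-0.01  0.08  0.04]
```

Then release and go back to the spatula, high over the tray.

```bash
python3 -m pendant '[[[0,-0.001,0.002,0,0,0,0.3],[0,0,0.001,0,0,0,0.3],[0,0,0.0005,0,0,0,0.3],[0,0,0,0,0,0,0.3],[0,0,0,0,0,0,0.3]]]'
python3 -m pendant '[[[0,0,0,0,0,0,0.75],[0,0,0,0,0,0,0.75],[0,0,0,0,0,0,0.75],[0,0,0,0,0,0,0.75],[0,0,-0.03,0,0,0,0.75]]]'
python3 -m pendant '[[[0,0,-0.03,0,0,0,0.75],[0,0,-0.03,0,0,0,0.7],[0,0,0,0,0,0,0.6],[0,0,0,0,0,0,0.5],[0,0,0,0,0,0,0.5]]]'
python3 go.py .4813 .427 .10 84.7
python3 - <<'E'
from rig import camera
from h import *
a=[camera(n)["img"][:,:,::-1] for n in("top","side")]
cv2.imwrite("pics/t3.png",a[0]);cv2.imwrite("pics/s3.png",a[1])
crop("pics/s3.png","pics/s3c.png",220,110,420,250,4)
E
```

```text
time: 11.55
position: [0.64, -0.0236, 0.0356]
tool_rot: [0.005, 1.0, -0.0, 0.0]
ft_force: [-0.5, 0.3, -0.9]
grip_width: 0.0489
grip_force: 15.0
time: 12.18
position: [0.6379, -0.0232, 0.0635]
tool_rot: [0.005, 1.0, 0.001, -0.003]
ft_force: [0.8, 0.3, 0.0]
grip_width: 0.0652
grip_force: 0.0
time: 12.8
position: [0.639, -0.0234, 0.124]
tool_rot: [0.005, 1.0, 0.0, -0.001]
ft_force: [-0.1, -0.5, -0.5]
grip_width: 0.0458
grip_force: 0.0
t 12.8 pos [ 0.639  -0.0234  0.124 ] yaw 89.42 w 0.0458 F [-0.1 -0.5 -0.5] gf 0.0
tool shift mm [162.1 448.8  24.7] rotvec deg [ 0.03 -0.17  4.72]
```

View pics/s3c.png

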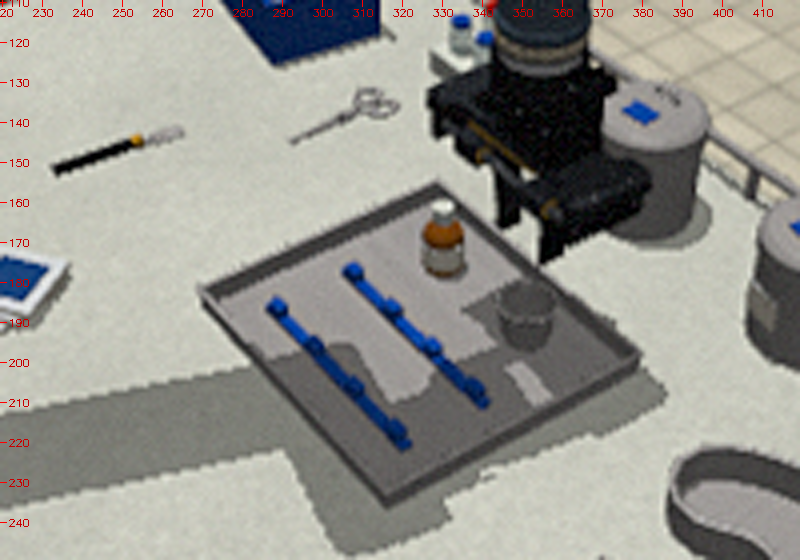

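The gallipot stands upright at (351,188). Next comes the spatula.

```bash
python3 -m pendant '[[[0.018,0.05,0,0,0,0,0.5],[0.018,0.05,0,0,0,0,0.5],[0.018,0.05,0,0,0,0,0.5],[0.018,0.05,0,0,0,0,0.5],[0.018,0.05,0,0,0,0,0.5]]]'
python3 -m pendant '[[[0.018,0.05,0,0,0,0,0.5],[0.018,0.05,0,0,0,0,0.5],[0.018,0.05,0,0,0,0,0.5],[0.018,0.049,0,0,0,4.7,0.5],[0,0,0.03,0,0,0,0.5]]]'
python3 go.py .4813 .427 .014 84.7
```

```text
time: 13.52
position: [0.5517, 0.2287, 0.1249]
tool_rot: [0.005, 1.0, -0.0, -0.0]
ft_force: [0.5, -0.0, 0.5]
grip_width: 0.0434
grip_force: 0.0
time: 14.15
position: [0.4824, 0.432, 0.0969]
tool_rot: [0.044, 0.999, 0.002, 0.003]
ft_force: [0.3, -0.3, -1.3]
grip_width: 0.0437
grip_force: 0.0
t 14.15 pos [0.4824 0.432  0.0969] yaw 85.0 w 0.0437 F [ 0.3 -0.3 -1.3] gf 0.0
tool shift mm [ 1.1 -5.5 82.9] rotvec deg [0.27 0.27 0.3 ]
```

```bash
python3 -m pendant '[[[0.001,-0.004,0.03,0,0,0,0.5],[0,0,0.025,0,0,0,0.5],[0,0,0,0,0,0,0.5],[0,0,0,0,0,0,0.5],[0,0,0,0,0,0,0.5]]]'
python3 go.py .4813 .427 .014 84.7
```

```text
time: 14.78
position: [0.482, 0.4236, 0.0418]
tool_rot: [0.046, 0.999, 0.001, 0.001]
ft_force: [-0.4, -0.4, -0.5]
grip_width: 0.0434
grip_force: 0.0
t 14.775 pos [0.482  0.4236 0.0418] yaw 84.72 w 0.0434 F [-0.4 -0.4 -0.5] gf 0.0
tool shift mm [ 1.1  3.3 27.8] rotvec deg [0.08 0.11 0.02]
```

```bash
python3 -m pendant '[[[0.001,0.002,0.018,0,0,0,0.5],[0,0,0.008,0,0,0,0.5],[0,0,0,0,0,0,0.5],[0,0,0,0,0,0,0],[0,0,0,0,0,0,0]]]' 20
python3 -m pendant '[[[0,0,0,0,0,0,0],[0,0,0,0,0,0,0],[0,0,0,0,0,0,0],[0,0,0,0,0,0,0],[0,0,0,0,0,0,0]]]' 20
python3 go.py .5176 .0954 .10 89.4
```

```text
time: 15.4
position: [0.4806, 0.4253, 0.0148]
tool_rot: [0.046, 0.999, 0.0, 0.0]
ft_force: [0.8, -0.4, 0.2]
grip_width: 0.0308
grip_force: 0.0
time: 16.02
position: [0.4805, 0.4254, 0.0148]
tool_rot: [0.046, 0.999, 0.0, 0.0]
ft_force: [-0.5, 0.5, 2.7]
grip_width: 0.0101
grip_force: 20.0
t 16.025 pos [0.4805 0.4254 0.0148] yaw 84.73 w 0.0101 F [-0.5  0.5  2.7] gf 20.0
tool shift mm [ -67.3 -325.2  -85.3] rotvec deg [ 0.02  0.03 -4.67]
```

```bash
python3 -m pendant '[[[0,0,-0.03,0,0,0,0],[0,0,-0.045,0,0,0,0],[-0.008,-0.043,-0.01,0,0,0,0],[-0.01,-0.047,0,0,0,0,0],[-0.01,-0.047,0,0,0,0,0]]]'
python3 -m pendant '[[[-0.01,-0.047,0,0,0,0,0],[-0.01,-0.047,0,0,0,0,0],[-0.01,-0.047,0,0,0,0,0],[-0.009,-0.047,0,0,0,-4.7,0],[0,0,0,0,0,0,0]]]'
python3 go.py .5173 .0954 .026 89.4
python3 - <<'E'
from rig import camera
from h import *
a=[camera(n)["img"][:,:,::-1] for n in("top","side")]
cv2.imwrite("pics/t4.png",a[0]);cv2.imwrite("pics/s4.png",a[1])
crop("pics/s4.png","pics/s4c.png",220,110,420,250,4)
E
```

```text
time: 16.65
position: [0.4956, 0.285, 0.0998]
tool_rot: [0.046, 0.999, -0.0, 0.0]
ft_force: [0.5, -0.6, -0.7]
grip_width: 0.011
grip_force: 20.0
time: 17.27
position: [0.5178, 0.0924, 0.0995]
tool_rot: [0.008, 1.0, -0.0, 0.0]
ft_force: [-0.2, 0.5, 0.2]
grip_width: 0.0105
grip_force: 20.0
t 17.275 pos [0.5178 0.0924 0.0995] yaw 89.13 w 0.0105 F [-0.2  0.5  0.2] gf 20.0
tool shift mm [ 0.5  3.  73.5] rotvec deg [-0.02  0.   -0.27]
```

View pics/s4c.png

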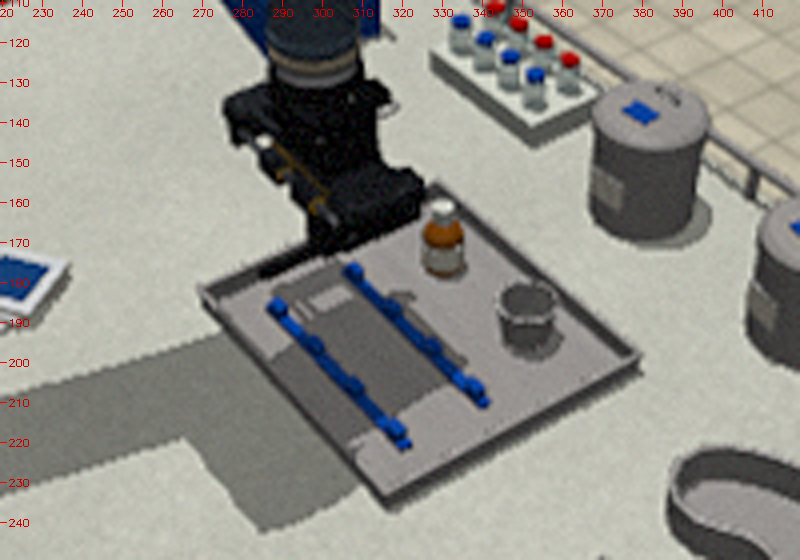

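The spatula is in the gripper over the left notches (handle visible near 270,178). Lowering it now.

```bash
python3 -m pendant '[[[0.001,0.002,0.03,0,0,0,0],[0,0,0.025,0,0,0,0],[0,0,0.012,0,0,0,0],[0,0,0.003,0,0,0,0],[0,0,0,0,0,0,0]]]'
python3 -m pendant '[[[0,0,0.002,0,0,0,0],[0,0,0.001,0,0,0,0],[0,0,0.001,0,0,0,0],[0,0,0,0,0,0,0],[0,0,0,0,0,0,0]]]'
python3 go.py .5173 .0954 .025 89.4
```

```text
time: 18.0
position: [0.5165, 0.0979, 0.0299]
tool_rot: [0.005, 1.0, 0.0, 0.0]
ft_force: [0.0, -0.3, -0.3]
grip_width: 0.0108
grip_force: 20.0
time: 18.62
position: [0.5162, 0.0974, 0.0256]
tool_rot: [0.005, 1.0, -0.0, -0.0]
ft_force: [-0.6, -0.0, -1.0]
grip_width: 0.0104
grip_force: 20.0
t 18.625 pos [0.5162 0.0974 0.0256] yaw 89.42 w 0.0104 F [-0.6 -0.  -1. ] gf 20.0
tool shift mm [-1.1 -2.   0.6] rotvec deg [-0.   -0.    0.02]
```

Lower a touch, release partly open, rise and head for the forceps.

```bash
python3 -m pendant '[[[0,-0.001,0.0005,0,0,0,0],[0,0,0.0005,0,0,0,0],[0,0,0,0,0,0,0],[0,0,0,0,0,0,0.3],[0,0,0,0,0,0,0.3]]]'
python3 -m pendant '[[[0,0,0,0,0,0,0.3],[0,0,0,0,0,0,0.3],[0,0,-0.03,0,0,0,0.3],[0,0,-0.05,0,0,0,0.3],[0,0,0,0,0,0,0.5]]]'
python3 go.py .4684 -.2618 .10 100.4
```

```text
time: 19.25
position: [0.5162, 0.0965, 0.0244]
tool_rot: [0.005, 1.0, 0.0, -0.0]
ft_force: [-1.0, -0.6, 0.8]
grip_width: 0.0223
grip_force: 0.0
time: 19.88
position: [0.5188, 0.0965, 0.1077]
tool_rot: [0.005, 1.0, -0.0, 0.004]
ft_force: [0.4, 0.2, 0.6]
grip_width: 0.0304
grip_force: 0.0
t 19.875 pos [0.5188 0.0965 0.1077] yaw 89.44 w 0.0304 F [0.4 0.2 0.6] gf 0.0
tool shift mm [  46.9 -358.8    7.4] rotvec deg [ -0.05   0.45 -10.96]
```

```bash
python3 -m pendant '[[[0.006,-0.05,0,0,0,0,0.5],[0.007,-0.05,0,0,0,0,0.5],[0.007,-0.05,0,0,0,0,0.5],[0.007,-0.05,0,0,0,0,0.5],[0.007,-0.05,0,0,0,0,0.5]]]'
python3 -m pendant '[[[0.007,-0.05,0,0,0,0,0.5],[0.006,-0.057,0,0,0,-5.5,0.5],[0,0,0,0,0,-5.5,0.5],[0,0,0.03,0,0,0,0.5],[0,0,0,0,0,0,0.5]]]'
python3 go.py .4684 -.2618 .014 100.4
python3 - <<'E'
from rig import camera
from h import *
a=[camera(n)["img"][:,:,::-1] for n in("top","side")]
cv2.imwrite("pics/t5.png",a[0]);cv2.imwrite("pics/s5.png",a[1])
x=a[1][170:290,250:370];crop("pics/s5.png","pics/m1.png",260,165,420,310,5)
E
```

```text
time: 20.5
position: [0.4787, -0.1544, 0.1035]
tool_rot: [0.005, 1.0, 0.0, -0.001]
ft_force: [0.8, 0.2, 0.9]
grip_width: 0.0436
grip_force: 0.0
time: 21.12
position: [0.4636, -0.2587, 0.0721]
tool_rot: [-0.091, 0.996, 0.002, -0.002]
ft_force: [0.4, -0.4, -0.5]
grip_width: 0.0433
grip_force: 0.0
t 21.125 pos [ 0.4636 -0.2587  0.0721] yaw 100.39 w 0.0433 F [ 0.4 -0.4 -0.5] gf 0.0
tool shift mm [-4.4 -4.2 58.1] rotvec deg [ 0.3  -0.24 -0.01]
```

```bash
python3 - <<'E'
import cv2
i=cv2.imread("pics/m1.png");print(i.shape);cv2.imwrite("pics/m2.png",cv2.resize(i,(660,598)))
E
```

```text
(725, 800, 3)
```

View pics/m2.png

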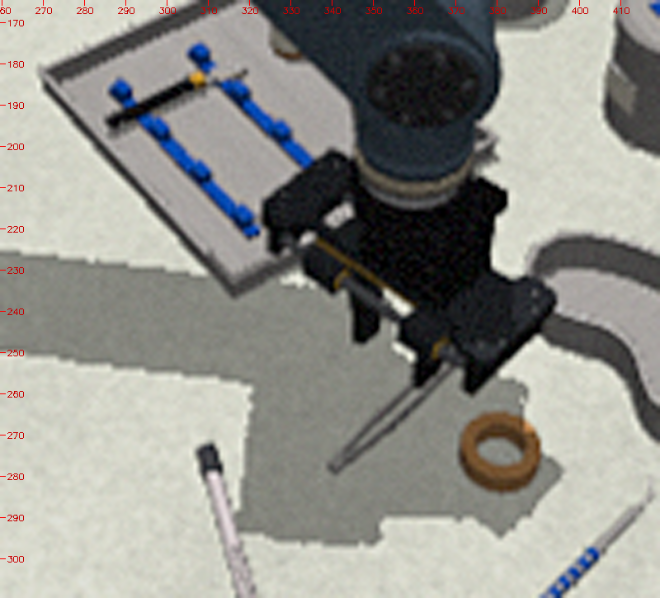

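The spatula lies across both bars in the left notches, and the gripper is above the forceps (back end 340,277). Descending.

```bash
python3 -m pendant '[[[-0.003,-0.003,0.03,0,0,0,0.5],[0,0,0.012,0,0,0,0.5],[0,0,0,0,0,0,0.5],[0,0,0,0,0,0,0.5],[0,0,0,0,0,0,0.5]]]'
python3 go.py .4684 -.2618 .014 100.4
```

```text
time: 21.85
position: [0.4695, -0.2627, 0.0334]
tool_rot: [-0.091, 0.996, -0.001, 0.0]
ft_force: [0.8, -0.9, -0.5]
grip_width: 0.0435
grip_force: 0.0
t 21.85 pos [ 0.4695 -0.2627  0.0334] yaw 100.43 w 0.0435 F [ 0.8 -0.9 -0.5] gf 0.0
tool shift mm [ 0.9  1.1 19.4] rotvec deg [-0.07  0.05  0.03]
```

```bash
python3 -m pendant '[[[0.001,0.001,0.012,0,0,0,0.5],[0,0,0.007,0,0,0,0.5],[0,0,0,0,0,0,0.5],[0,0,0,0,0,0,0],[0,0,0,0,0,0,0]]]' 20
python3 -m pendant '[[[0,0,0,0,0,0,0],[0,0,0,0,0,0,0],[0,0,0,0,0,0,0],[0,0,0,0,0,0,0],[0,0,0,0,0,0,0]]]' 20
python3 go.py .520 -.0246 .10 89.4
```

```text
time: 22.48
position: [0.4681, -0.2618, 0.0137]
tool_rot: [-0.091, 0.996, -0.0, 0.0]
ft_force: [0.1, -0.4, -0.0]
grip_width: 0.0305
grip_force: 0.0
time: 23.1
position: [0.4681, -0.2618, 0.0137]
tool_rot: [-0.091, 0.996, -0.0, 0.0]
ft_force: [0.8, -0.2, 1.0]
grip_width: 0.0138
grip_force: 20.0
t 23.1 pos [ 0.4681 -0.2618  0.0137] yaw 100.42 w 0.0138 F [ 0.8 -0.2  1. ] gf 20.0
tool shift mm [-94.  223.9 -86.3] rotvec deg [-0.02  0.02 11.02]
```

```bash
python3 -m pendant '[[[0,0,-0.03,0,0,0,0],[0,0,-0.045,0,0,0,0],[-0.015,0.035,-0.01,0,0,0,0],[-0.02,0.048,0,0,0,0,0],[-0.02,0.048,0,0,0,0,0]]]'
python3 -m pendant '[[[-0.02,0.048,0,0,0,0,0],[-0.018,0.044,0,0,0,5.5,0],[0,0,0,0,0,5.5,0],[0,0,0,0,0,0,0],[0,0,0,0,0,0,0]]]'
python3 go.py .520 -.0246 .024 89.4
```

```text
time: 23.72
position: [0.4985, -0.1218, 0.0988]
tool_rot: [-0.09, 0.996, -0.0, 0.0]
ft_force: [0.7, -0.0, 0.2]
grip_width: 0.0134
grip_force: 20.0
time: 24.35
position: [0.519, -0.026, 0.0985]
tool_rot: [0.005, 1.0, 0.0, -0.0]
ft_force: [-0.8, 0.5, -0.9]
grip_width: 0.0136
grip_force: 20.0
t 24.35 pos [ 0.519  -0.026   0.0985] yaw 89.46 w 0.0136 F [-0.8  0.5 -0.9] gf 20.0
tool shift mm [-1.   1.4 74.5] rotvec deg [ 0.   -0.01  0.06]
```

```bash
python3 -m pendant '[[[0,0,0.03,0,0,0,0],[0,0,0.025,0,0,0,0],[0,0,0.012,0,0,0,0],[0,0,0.003,0,0,0,0],[0,0,0,0,0,0,0]]]'
python3 -m pendant '[[[0,0,0.002,0,0,0,0],[0,0,0.001,0,0,0,0],[0,0,0.001,0,0,0,0],[0,0,0,0,0,0,0],[0,0,0,0,0,0,0]]]'
python3 go.py .520 -.0246 .024 89.4
```

```text
time: 24.98
position: [0.5194, -0.0259, 0.0289]
tool_rot: [0.005, 1.0, -0.0, 0.0]
ft_force: [-0.5, 0.1, -0.5]
grip_width: 0.0136
grip_force: 20.0
time: 25.6
position: [0.5191, -0.0255, 0.0246]
tool_rot: [0.005, 1.0, -0.0, 0.0]
ft_force: [0.2, 0.7, -0.0]
grip_width: 0.0139
grip_force: 20.0
t 25.6 pos [ 0.5191 -0.0255  0.0246] yaw 89.43 w 0.0139 F [ 0.2  0.7 -0. ] gf 20.0
tool shift mm [-0.9  0.9  0.6] rotvec deg [-0.    0.    0.03]
```

```bash
python3 -m pendant '[[[0,0,0.0005,0,0,0,0],[0,0,0.0005,0,0,0,0],[0,0,0,0,0,0,0],[0,0,0,0,0,0,0.3],[0,0,0,0,0,0,0.3]]]'
python3 -m pendant '[[[0,0,0,0,0,0,0.3],[0,0,0,0,0,0,0.3],[0,0,-0.03,0,0,0,0.3],[0,0,-0.05,0,0,0,0.3],[0,0,0,0,0,0,0.5]]]'
python3 go.py .5062 -.4265 .10 96.7
```

```text
time: 26.22
position: [0.5191, -0.0256, 0.0235]
tool_rot: [0.005, 1.0, -0.0, 0.0]
ft_force: [-0.6, 0.3, -0.8]
grip_width: 0.0236
grip_force: 0.0
time: 26.85
position: [0.5216, -0.0261, 0.1066]
tool_rot: [0.005, 1.0, -0.001, 0.004]
ft_force: [0.0, -0.3, -0.0]
grip_width: 0.0304
grip_force: 0.0
t 26.85 pos [ 0.5216 -0.0261  0.1066] yaw 89.44 w 0.0304 F [ 0.  -0.3 -0. ] gf 0.0
tool shift mm [  11.5 -400.5    7.4] rotvec deg [-0.14  0.43 -7.26]
```

```bash
python3 -m pendant '[[[0.001,-0.05,0,0,0,0,0.5],[0.001,-0.05,0,0,0,0,0.5],[0.001,-0.05,0,0,0,0,0.5],[0.002,-0.05,0,0,0,0,0.5],[0.002,-0.05,0,0,0,0,0.5]]]'
python3 -m pendant '[[[0.001,-0.05,0,0,0,0,0.5],[0.001,-0.05,0,0,0,0,0.5],[0.001,-0.05,0,0,0,-7.3,0.5],[0,0,0.03,0,0,0,0.5],[0,0,0,0,0,0,0.5]]]'
python3 -m pendant '[[[0,0,0.015,0,0,0,0.5],[0,0,0.015,0,0,0,0.5],[0,0,0,0,0,0,0.5],[0,0,0,0,0,0,0.5],[0,0,0,0,0,0,0.5]]]'
python3 go.py .5062 -.4265 .014 96.7
python3 - <<'E'
from rig import camera
from h import *
a=[camera(n)["img"][:,:,::-1] for n in("top","side")]
cv2.imwrite("pics/t6.png",a[0]);cv2.imwrite("pics/s6.png",a[1])
crop("pics/s6.png","pics/m3.png",265,155,465,305,4)
E
```

```text
time: 27.48
position: [0.5087, -0.2766, 0.1023]
tool_rot: [0.005, 1.0, 0.001, -0.001]
ft_force: [-0.1, 0.2, 0.2]
grip_width: 0.0431
grip_force: 0.0
time: 28.1
position: [0.5026, -0.4236, 0.0698]
tool_rot: [-0.058, 0.998, 0.003, -0.002]
ft_force: [-0.3, 0.6, -0.6]
grip_width: 0.0433
grip_force: 0.0
time: 28.72
position: [0.5055, -0.4257, 0.0443]
tool_rot: [-0.059, 0.998, -0.001, 0.0]
ft_force: [-0.4, -1.2, -0.0]
grip_width: 0.0438
grip_force: 0.0
t 28.725 pos [ 0.5055 -0.4257  0.0443] yaw 96.74 w 0.0438 F [-0.4 -1.2 -0. ] gf 0.0
tool shift mm [-0.6 -0.8 30.3] rotvec deg [-0.07  0.04  0.04]
```

View pics/m3.png

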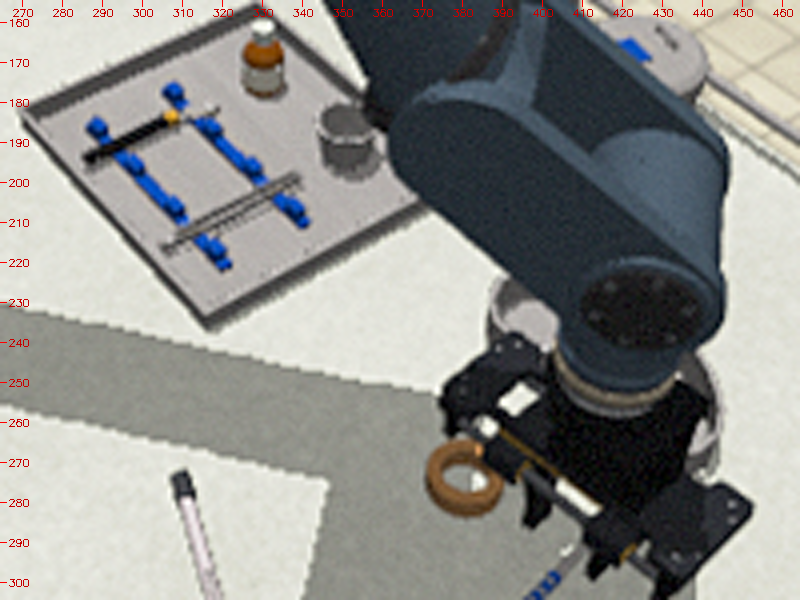

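The forceps lie across both bars in the right notches (300,208), and the fingers straddle the probe handle (410,292). Descending.

```bash
python3 -m pendant '[[[0,0,0.015,0,0,0,0.5],[0,0,0.01,0,0,0,0.5],[0,0,0.005,0,0,0,0.5],[0,0,0,0,0,0,0.5],[0,0,0,0,0,0,0]]]' 20
python3 -m pendant '[[[0,0,0,0,0,0,0],[0,0,0,0,0,0,0],[0,0,0,0,0,0,0],[0,0,0,0,0,0,0],[0,0,0,0,0,0,0]]]' 20
python3 go.py .5207 .0354 .11 89.4
```

```text
time: 29.45
position: [0.5051, -0.4256, 0.0162]
tool_rot: [-0.059, 0.998, -0.001, 0.0]
ft_force: [-4.6, 6.6, 17.8]
grip_width: 0.0389
grip_force: 0.0
time: 30.08
position: [0.5051, -0.4256, 0.0162]
tool_rot: [-0.058, 0.998, -0.001, 0.0]
ft_force: [-4.2, 5.9, 17.3]
grip_width: 0.0083
grip_force: 20.0
t 30.075 pos [ 0.5051 -0.4256  0.0162] yaw 96.71 w 0.0083 F [-4.2  5.9 17.3] gf 20.0
tool shift mm [-69.3 455.9 -94.7] rotvec deg [-0.11  0.01  7.31]
```

Upward force of 18 N means the gripper body grazes the white box on the right. The probe is gripped (8.3 mm), so I lift straight away, drifting to the left.

```bash
python3 -m pendant '[[[0,0,-0.005,0,0,0,0],[0,0,-0.01,0,0,0,0],[0,0,-0.03,0,0,0,0],[0,0,-0.045,0,0,0,0],[0,0,0,0,0,0,0]]]'
python3 go.py .5207 .0354 .11 89.4
python3 - <<'E'
from rig import camera
from h import *
a=[camera(n)["img"][:,:,::-1] for n in("top","side")]
cv2.imwrite("pics/t7.png",a[0]);cv2.imwrite("pics/s7.png",a[1])
crop("pics/s7.png","pics/m4.png",360,215,540,340,4.4)
E
```

```text
time: 30.7
position: [0.5071, -0.4277, 0.1073]
tool_rot: [-0.059, 0.998, -0.003, 0.002]
ft_force: [0.3, -0.5, -0.2]
grip_width: 0.0082
grip_force: 20.0
t 30.7 pos [ 0.5071 -0.4277  0.1073] yaw 96.73 w 0.0082 F [ 0.3 -0.5 -0.2] gf 20.0
tool shift mm [-67.9 458.3  -5.6] rotvec deg [-0.37  0.29  7.33]
```

View pics/m4.png

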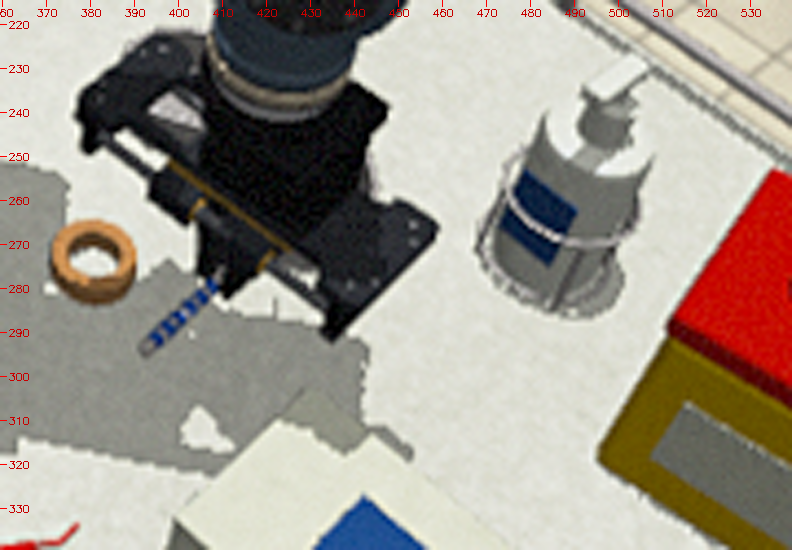

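The probe is held level (rings 393–410, 280–295). Taking it to the middle notches.

```bash
python3 -m pendant '[[[-0.007,0.05,0,0,0,0,0],[-0.007,0.05,0,0,0,0,0],[-0.007,0.05,0,0,0,0,0],[-0.007,0.05,0,0,0,0,0],[-0.007,0.05,0,0,0,0,0]]]'
python3 -m pendant '[[[-0.007,0.05,0,0,0,0,0],[-0.008,0.05,0,0,0,0,0],[-0.009,0.054,0,0,0,0,0],[-0.009,0.054,0,0,0,7.3,0],[0,0,0,0,0,0,0]]]'
python3 -m pendant '[[[0,0,0.03,0,0,0,0],[0,0,0.015,0,0,0,0],[0,0,0,0,0,0,0],[0,0,0,0,0,0,0],[0,0,0,0,0,0,0]]]'
python3 go.py .5207 .0354 .0265 89.4
```

```text
time: 31.42
position: [0.5092, -0.1709, 0.1018]
tool_rot: [-0.058, 0.998, 0.001, -0.002]
ft_force: [-0.0, 0.2, -0.3]
grip_width: 0.0085
grip_force: 19.9
time: 32.05
position: [0.5168, 0.0412, 0.1019]
tool_rot: [0.002, 1.0, 0.001, -0.002]
ft_force: [0.1, -0.1, -0.8]
grip_width: 0.0085
grip_force: 20.0
time: 32.67
position: [0.5195, 0.037, 0.0592]
tool_rot: [0.005, 1.0, -0.0, 0.001]
ft_force: [-0.2, 0.4, -0.8]
grip_width: 0.0085
grip_force: 20.0
t 32.675 pos [0.5195 0.037  0.0592] yaw 89.4 w 0.0085 F [-0.2  0.4 -0.8] gf 20.0
tool shift mm [-1.2 -1.6 32.7] rotvec deg [-0.01  0.08 -0.  ]
```

```bash
python3 -m pendant '[[[-0.001,-0.001,0.015,0,0,0,0],[0,0,0.01,0,0,0,0],[0,0,0.003,0,0,0,0],[0,0,0,0,0,0,0],[0,0,0,0,0,0,0]]]'
python3 -m pendant '[[[0,0,0.001,0,0,0,0],[0,0,0.001,0,0,0,0],[0,0,0.001,0,0,0,0],[0,0,0,0,0,0,0],[0,0,0,0,0,0,0]]]'
python3 go.py .5207 .0354 .0265 89.4
```

```text
time: 33.3
position: [0.5201, 0.0364, 0.0306]
tool_rot: [0.005, 1.0, -0.0, 0.0]
ft_force: [-0.8, 0.6, 0.6]
grip_width: 0.0085
grip_force: 20.0
time: 33.92
position: [0.5199, 0.0364, 0.0276]
tool_rot: [0.005, 1.0, -0.0, -0.0]
ft_force: [-0.9, -0.6, -0.7]
grip_width: 0.0083
grip_force: 20.0
t 33.925 pos [0.5199 0.0364 0.0276] yaw 89.43 w 0.0083 F [-0.9 -0.6 -0.7] gf 20.0
tool shift mm [-0.8 -1.   1.1] rotvec deg [-0.   -0.    0.03]
```

Lower the last bit, release, rise, and move clear to look.

```bash
python3 -m pendant '[[[0,-0.0005,0.001,0,0,0,0],[0,0,0.0005,0,0,0,0],[0,0,0,0,0,0,0],[0,0,0,0,0,0,0.3],[0,0,0,0,0,0,0.3]]]'
python3 -m pendant '[[[0,0,0,0,0,0,0.3],[0,0,0,0,0,0,0.3],[0,0,-0.03,0,0,0,0.3],[0,0,-0.05,0,0,0,0.3],[0,0,-0.05,0,0,0,0.3]]]'
python3 -m pendant '[[[0,0.055,0,0,0,0,0.3],[0,0.055,0,0,0,0,0.3],[0,0.055,0,0,0,0,0.3],[0,0.055,0,0,0,0,0.3],[0,0.055,0,0,0,0,0.3]]]'
python3 -m pendant '[[[0,0.05,0,0,0,0,0.3],[0,0.05,0,0,0,0,0.3],[0,0.02,0,0,0,0,0.3],[0,0,0,0,0,0,0.3],[0,0,0,0,0,0,0.3]]]'
python3 - <<'E'
from rig import camera
from h import *
import cv2,numpy as np
a=[camera(n)["img"][:,:,::-1] for n in("top","side")]
cv2.imwrite("pics/t8.png",a[0]);cv2.imwrite("pics/s8.png",a[1])
crop("pics/t8.png","pics/A.png",235,115,365,230,5);crop("pics/s8.png","pics/B.png",265,155,400,245,5)
cv2.imwrite("pics/A.png",cv2.resize(cv2.imread("pics/A.png"),(650,575)))
E
```

```text
time: 34.55
position: [0.5199, 0.0359, 0.026]
tool_rot: [0.005, 1.0, 0.0, 0.0]
ft_force: [-0.6, -0.1, 0.2]
grip_width: 0.0208
grip_force: 0.0
time: 35.17
position: [0.5195, 0.0359, 0.1571]
tool_rot: [0.005, 1.0, 0.0, -0.001]
ft_force: [0.9, -0.8, -0.1]
grip_width: 0.0262
grip_force: 0.0
time: 35.8
position: [0.5223, 0.3126, 0.156]
tool_rot: [0.005, 1.0, -0.0, -0.0]
ft_force: [0.8, -0.4, 0.8]
grip_width: 0.0265
grip_force: 0.0
time: 36.42
position: [0.5237, 0.4291, 0.1557]
tool_rot: [0.005, 1.0, -0.001, -0.001]
ft_force: [-0.6, 0.6, -0.1]
grip_width: 0.0258
grip_force: 0.0
```

View pics/A.png

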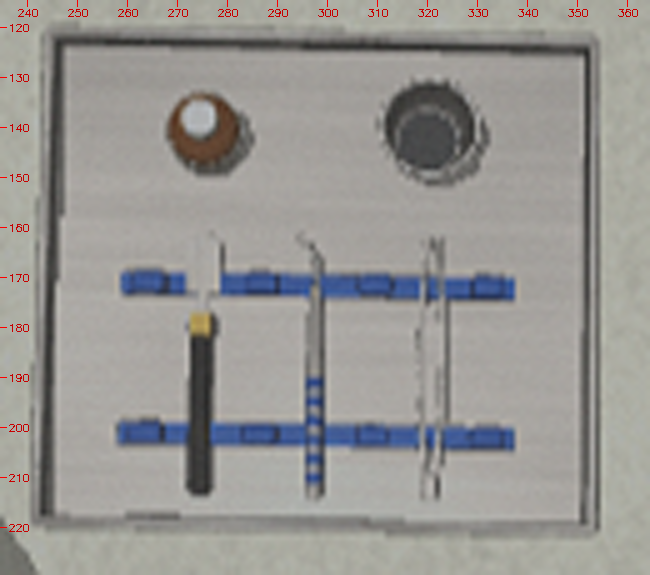

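View pics/B.png

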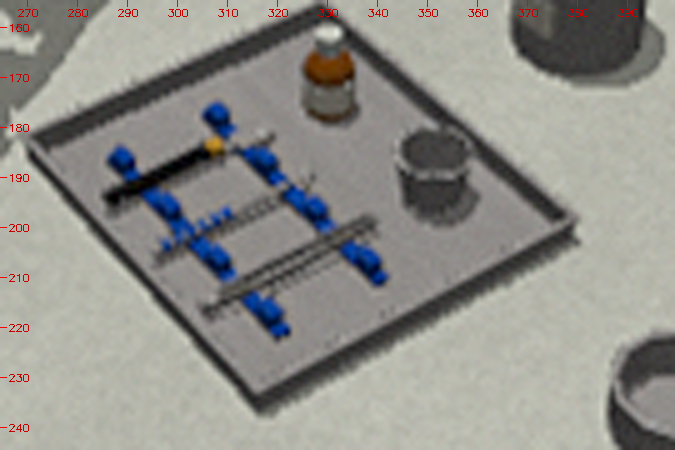

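All five stand or lie in their places: in the top view the instruments are centred at u = 274, 297 and 321, with mid-length at v ≈ 187, where tray x = -42 falls. The bottle (275,138) and gallipot (320,141) are in line behind them. Handing in.

```bash
python3 -c "
from rig import hand_in
print(hand_in())"
```

```text
the job is handed in; nothing more can be done
None
```

I handed in the dressing tray at about 36 s: the last pictures show all five things in place and upright, tape and scissors were never touched, and the only slip was the gripper pressing on what looked like the white box with about 18 N (limit 40 N) while picking up the probe.

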